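# Start the canister lid without crossing its thread

### The arm

A 6-joint arm with a two-finger parallel gripper is mounted at the origin on a cart in front of the work surface, level with it; the furniture and walls round the work are solid. World frame = base frame: x ahead of the robot, y to its left, z up, the work surface at z = 0. Lengths are in m, angles in rad, forces in N, time in s.
With the tool pointing down it reaches from about 0.375 to 0.925 m from the base axis. Payload 5.7 kg.
Tool frame: the origin (TCP) lies midway between the tips of the shut fingers; the grasp point (between the pads) lies 19 mm behind it; z points along the fingers, y is the direction in which the jaws open and shut (so a half turn about z gives the same grasp; the last joint's range is limited). The gripper opens to 88 mm and grips with 3 to 60 N. Pads are 20 mm wide; open, the fingers measure 115 mm over their backs; the gripper's body (75 mm by 178 mm) begins 61 mm behind the grasp point.
Start: joints at [-1.445, 0.359, 1.51, -0, 1.272, -0.115], TCP at [0.143, -0.583, 0.223] pointing down, gripper open.
Joint ranges: [-2.97, 2.97], [-1.01, 2.36], [0.21, 2.38], [-0.96, 4.11], [0.2, 2.71], [-2.98, 2.98]. Speed limits (rad/s): [2.39, 2.39, 3.14, 3.14, 3.14, 3.14].

### API

Orientations are given as a rotation vector (axis times angle).
In Python, from bench import * gives the robot as it stands.
- The arm moves only by the tool step_arm, never from a script. Its argument "steps" is a list of rows, each a list of 6 numbers: the shift along the tool's x, y, z in cm, then the turn, a rotation vector about the tool's x, y, z in rad. A call has exactly 8 rows; each row shifts and turns the commanded pose from where the row before left it, along the tool's axes as they then stand; what a row does not reach is not made up. A row lasts 1/8 s, in which the tool goes at most 62.5 mm and 10.7 degrees, less where a joint would pass 70% of its speed; a pose out of reach is approached as far as the arm can. A call with a gripper value outside its range is refused whole. "jaw" is the opening, from 0 (shut) to 1 (fully open), set as the call begins (left out, the last holds). The fingers move at their own pace and stop on an object; "newtons" is the grip in N (left out, the last holds). Time passes only in rows, so rows that do not move let the fingers close, or fill a call up. It gives the time, the measured TCP pose, the force and the opening at its end, in the units of the state.
- read_state(): the state, without advancing time (a new reading comes with each control period).
- camera(name): name is "scene" or "side" or "wrist"; returns the picture (400x640x3 uint8, red, green, blue); there is no depth.
- camera_params(name): a dict with "vfov" (degrees; the focal length in pixels is half the picture's height over the tangent of half this angle, whatever the lens; pixels are square), "cx", "cy" (the principal point, pixels), "R" (3x3) and "t" (3): a world point X has camera coordinates R X + t. Camera axes: x right, y down, z forward; pixel columns grow to the right and rows downward; lengths in m; the calibration is good to about 2 mm. A picture is of the moment at which its call begins: read the wrist's pose just before it. camera_params takes no time and is no camera call; for the wrist camera it gives the pose at the moment of the call.
- sign_off(): hands the job in, once; it reports no verdict.
Trained networks look in the newest picture that a camera, given by its name, has taken for a name from the list of things; names that differ only in an ending like _2 or _b are one class to them, and where a whole thing is asked for, a point or a joint stands for the part that bears it (a point fixed in the world has none). Each returns a list of dicts, best first, with "conf" (0 to 1); they miss things now and then, are a little off and sometimes report something else, mostly with a low value. They report only what shows in the picture. A call takes as long as a camera call. They do not tell look-alikes from the thing itself.
- recognise(thing, camera): "rect" ([left, top, right, bottom] in pixels, round what is visible of it).
- silhouettes(thing, camera): "pixels" (400x640 bool, what is visible of it) and "rect" ([left, top, right, bottom] in pixels, round what is visible of it).
- pinpoint(thing, camera): "uv" ([column, row] in pixels: a listed point, or the origin of a listed thing).
The state is a dict: "clock": time; "qpos": joint angles; "joint_vel": joint speeds; "effort": joint torques, N m; "eef_pos": TCP position; "orientation": TCP orientation; "force": force on the tool from outside, world axes, zero at the start; "ft_torque": the same for the moment, N m; "gripper_width": finger opening in m.
Only numpy, scipy, OpenCV 4.12 (cv2) and the standard library are available. Lean on these libraries where they do the work, as an engineer would, in place of code of your own. Each camera call takes 0.05 s, during which the arm holds its last target.

### The job

Screw the loose lid onto the sample canister until it is fully home on its seal. Lower it straight in and start it gently clockwise (seen from above): if it binds while still standing high, the thread is crossed, so stop at once, back it off anticlockwise until it drops into the thread, then turn it clockwise right down to its stop and let go. Never force it: the canister must not be wrung round in its rubber mount, and leave the two petri dishes and the marker pen where they are.

Things in the scene. Friction and masses are not known exactly. Their poses are not given: they have to be found in the camera images.
- lid_grip (a point): Grip point of the loose metal lid, with the lid's axes (z up). Lid 69.5 mm tall, 0.14-0.24 kg, at first upright on the bench on its nose. Its dark bar handle is 60 mm long in x, 26 wide in y, 34 tall, on a flange 74 mm across and 6 thick. The point is on the lid's axis, 14 mm below the bar's top, 20 mm above the flange, 55.5 mm above the nose tip. Opened a little, fingers turn the bar like a loose spanner.
- lid_lugs (a point): On the lid's axis, level with the underside of its four lugs, 10 mm above the nose tip. The hub below the flange is 45 mm across (34 mm at the tip, tapered over 5 mm). The lugs stand out from it 90 degrees apart, on the lid's x and y axes, to 59 mm across; each is 5 mm high and 5.6 mm wide. The flange's underside is 19.5 mm above this point.
- canister_mouth (a point): Centre of the open mouth of the steel canister (80 mm across), level with its metal rim, 75 mm above the bench, z up. It stands in a rubber mount on a fixed round plate 112 mm across. A rubber seal ring on the rim stands 4 mm above it; the lid's flange presses it down when home. lid_grip is about 27.5 mm above this point when home, 29.5 mm when just dropped into the thread, 40 to 45 mm when crossed.
- canister_thread (a point): On the canister's axis, 15.5 mm below the rim: height of the lugs' undersides when they have dropped into the thread's gaps. Right-hand four-start thread: four ramps 90 degrees apart, gaps of 32 degrees between; bore 63 mm, 49 mm between ramps. The thread's angle is different each time and not measured. A lid let loose sinks by its own weight; turned freely it takes under 0.3 N m.
- canister_seal (a point): On the canister's axis, 4 mm above the rim, top of the unpressed seal. How it feels: lugs on a ramp's top or its end post stand 10 to 15 mm high; clockwise there meets a hard stop within 50 degrees (or drops in, off a post); anticlockwise drops in within 75. In the gaps anticlockwise meets a wall within 22 degrees; clockwise pulls down to a hard stop after 50 to 75. Home, it stays by itself.
- canister (a joint): Angle in rad by which the canister is wrung round in its rubber mount, 0 at rest, positive anticlockwise seen from above. The mount is a spring of 5 N m/rad: 0.05 rad means a turning moment of 0.25 N m, which ordinary turning may reach; beyond 0.11 rad (0.55 N m) the lid is being forced.
- petri_0: Petri dish, 59 mm across, 15 mm tall, standing on the bench beyond the work; origin at the centre of its underside. To be left alone.
- petri_1: A second petri dish, 59 mm across, 15 mm tall, like the first; origin at the centre of its underside. To be left alone.
- marker_pen: Marker pen, 132 mm long in y, 13 mm thick, lying on the bench; origin at the centre of its underside. To be left alone.
Things that resemble listed ones, but are neither listed nor needed, are in the scene too. Leave any orange look-alike of the part that bears lid_grip alone.

How it is judged:
By the outcome, as a careful person would: the job done as asked, in the order asked, and still so for the second after the job is handed in, with the robot touching nothing.
It also fails if it takes over 72 s, if anything falls off the work surface, if the arm or the gripper's body presses on something with over 40 N, if the wrist force passes 120 N, or if a joint passes its speed limit or range.

## Working session

There is one attempt and no reset: what is moved stays moved. The work goes in short steps, Python scripts to look and compute and a tool call to move; the robot and the scene stay as the last step left them, time stands still between calls to the robot, and variables do not carry over. Pictures are saved under pics/ and viewed, and the job is handed in when it is done.

Besides the shell and the picture viewer there is one more tool, called by a JSON object that holds its "method" and its "body", one argument or row to a line. step_arm: Moves the arm, as the interface text tells. Its arguments: {"type":"object","properties":{"steps":{"type":"array","items":{"type":"array","items":{"type":"number"}}},"jaw":{"type":"number"},"newtons":{"type":"number"}},"required":["steps"]}

```bash
mkdir -p pics; ls
python3 - <<'E'
from bench import *
import cv2
s=read_state();print(s)
for n in ("scene","side","wrist"):
    im=camera(n);cv2.imwrite(f"pics/a_{n}.png",im[:,:,::-1])
    p=camera_params(n);print(n,p)
    for t in ("lid_grip","lid_lugs","canister_mouth","petri_0","marker_pen"):
        print(t,[(round(d['conf'],2),[round(float(x)) for x in d['uv']]) for d in pinpoint(t,n)])
E
```

```text
pics
{'clock': 0.0, 'qpos': array([-1.44509311e+00,  3.59517409e-01,  1.51143462e+00,  1.75254335e-05,
        1.27248725e+00, -1.15098741e-01]), 'joint_vel': array([-0.00082692, -0.00138736,  0.00189218,  0.00159394,  0.00066384,
       -0.00137049]), 'effort': array([ 1.51367949e-03, -5.15372944e+01, -2.70726764e+01,  6.77709840e-02,
        3.47694021e-02, -1.46760781e-04]), 'eef_pos': array([ 0.14300122, -0.58199815,  0.22180138]), 'orientation': array([-3.11701692e+00, -3.77107750e-01, -1.09188722e-05]), 'force': array([-0.30487803, -0.13938614,  0.00347263]), 'ft_torque': array([-0.01241036, -0.06568084, -0.04274318]), 'gripper_width': 0.08802863766528858}
scene {'vfov': 44.27677551740347, 'cx': 328.3390039213281, 'cy': 196.9814322275634, 'R': array([[ 0.88616468, -0.46329183, -0.00853446],
       [-0.35944774, -0.67567972, -0.64362585],
       [ 0.29242004,  0.57342619, -0.76529271]]), 't': array([-0.4531081 ,  0.36495433,  0.75836923])}
lid_grip [(0.9, [298, 201]), (0.65, [277, 159]), (0.57, [330, 294])]
lid_lugs [(0.67, [281, 172]), (0.65, [299, 216])]
canister_mouth [(0.72,
[... 291 characters left out ...]
.36590027,  0.74019015, -0.56412368]]), 't': array([-0.46432882,  0.29368022,  0.57470894])}
lid_grip [(0.84, [270, 173]), (0.69, [288, 208])]
lid_lugs [(0.85, [271, 195]), (0.69, [292, 225])]
canister_mouth [(0.9, [311, 280])]
petri_0 [(0.75, [362, 220]), (0.64, [386, 245])]
marker_pen [(0.72, [299, 255])]
wrist {'vfov': 60.7593536226843, 'cx': 314.75787914422557, 'cy': 197.37730003738025, 'R': array([[ 2.38192936e-01, -9.71217501e-01,  8.31345702e-04],
       [-9.25080376e-01, -2.26616860e-01,  3.04747594e-01],
       [-2.95787800e-01, -7.33577859e-02, -9.52432786e-01]]), 't': array([-0.60000247, -0.0359723 ,  0.39222533])}
lid_grip []
lid_lugs []
canister_mouth []
petri_0 []
marker_pen []
```

View pics/a_scene.png

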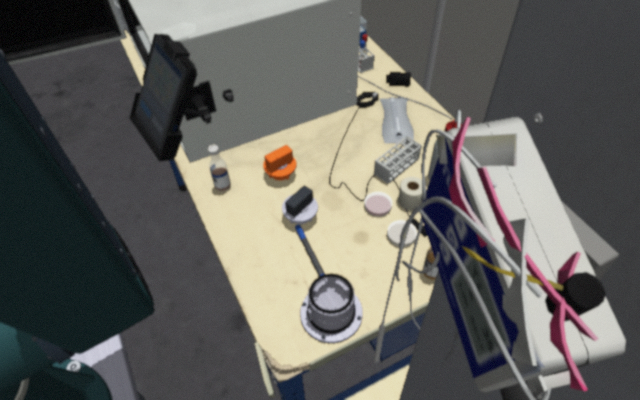

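View pics/a_side.png

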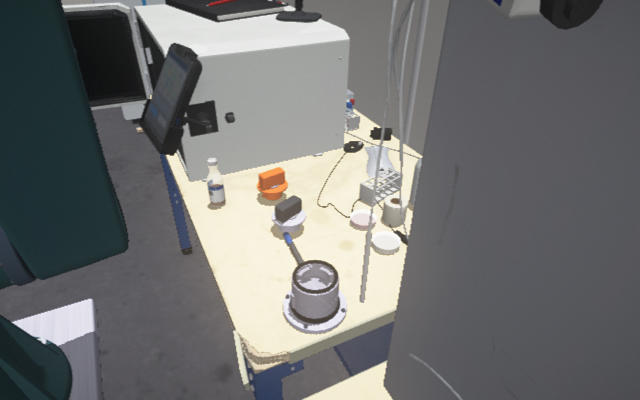

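Run:
```python
import cv2
a=cv2.imread('pics/a_scene.png')[130:250,220:380];b=cv2.imread('pics/a_side.png')[130:250,220:380]
cv2.imwrite('pics/a_crop.png',cv2.hconcat([cv2.resize(a,None,fx=2.5,fy=2.5,interpolation=2),cv2.resize(b,None,fx=2.5,fy=2.5,interpolation=2)]))
```

```text
(no output)
```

View pics/a_crop.png

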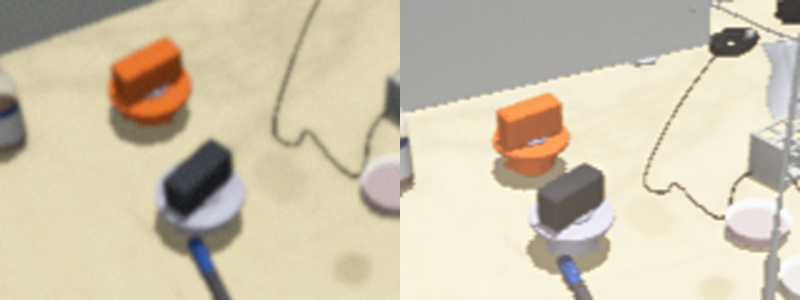

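The lid candidates are the dark-bar metal lid, at scene (298,201) and side (288,208), and the orange one, at scene (277,159) and side (270,173). The metal one fits the description ("dark bar, metal lid"), and the enlarged crop confirms it. The canister mouth is at scene (332,293) and side (311,280). The pen lies between the lid and the canister.

```bash
cat > h.py <<'E'
from bench import *
import numpy as np, cv2
from scipy.spatial.transform import Rotation as Rn
def K(p): 
    f=200/np.tan(np.radians(p['vfov']/2)); return np.array([[f,0,p['cx']],[0,f,p['cy']],[0,0,1]])
def P(p): return K(p)@np.c_[p['R'],p['t']]
def tri(obs):
    A=[]
    for p,uv in obs:
        M=P(p); A+= [uv[0]*M[2]-M[0],uv[1]*M[2]-M[1]]
    A=np.array(A);X=np.linalg.svd(A)[2][-1];return X[:3]/X[3]
def proj(p,X):
    x=P(p)@np.append(X,1);return x[:2]/x[2]
def atz(p,uv,z):
    d=p['R'].T@np.linalg.inv(K(p))@np.array([uv[0],uv[1],1]);c=-p['R'].T@p['t'];return c+d*(z-c[2])/d[2]
E
python3 - <<'E'
from h import *
a=camera_params('scene');b=camera_params('side')
for n,u,v,z in (('grip',(298,201),(288,208),.0555),('lugs',(299,216),(292,225),.01),('mouth',(332,293),(311,280),.075),('petri',(398,234),(386,245),0),('petri',(380,206),(362,220),0),('pen',(309,254),(299,255),0)):
    print(n,tri([(a,u),(b,v)]).round(3),atz(a,u,z).round(3),atz(b,v,z).round(3))
# bar corners
for z,uvs,p in ((.0695,[(220+165/2.5,130+180/2.5),(220+218/2.5,130+143/2.5),(220+232/2.5,130+155/2.5),(220+182/2.5,130+192/2.5)],a),(.0695,[(220+137/2.5,130+192/2.5),(220+183/2.5,130+167/2.5),(220+205/2.5,130+175/2.5),(220+158/2.5,130+203/2.5)],b)):
    q=np.array([atz(p,u,z) for u in uvs]);print(q.round(3).tolist(), q.mean(0))
    for i in range(4): 
        d=q[(i+1)%4]-q[i];print(np.linalg.norm(d).round(3),np.arctan2(d[1],d[0]).round(2))
s=read_state();print(Rn.from_rotvec(s['orientation']).as_matrix().round(3)); p=camera_params('wrist');print('wcam',(-p['R'].T@p['t']).round(3))
E
```

```text
grip [0.541 0.183 0.06 ] [0.541 0.187 0.055] [0.545 0.189 0.055]
lugs [0.541 0.175 0.021] [0.54  0.185 0.01 ] [0.552 0.186 0.01 ]
mouth [ 0.5   -0.029  0.062] [ 0.5   -0.036  0.075] [ 0.49  -0.038  0.075]
petri [ 0.704  0.056 -0.002] [0.7   0.057 0.   ] [0.706 0.052 0.   ]
petri [0.695 0.125 0.019] [0.706 0.136 0.   ] [0.706 0.147 0.   ]
pen [0.518 0.085 0.018] [ 0.52   0.098 -0.   ] [0.53  0.101 0.   ]
[[0.515, 0.185, 0.07], [0.569, 0.2, 0.069], [0.573, 0.184, 0.07], [0.522, 0.168, 0.07]] [0.54482778 0.18433285 0.0695    ]
0.056 0.27
0.017 -1.32
0.053 -2.84
0.018 1.94
[[0.515, 0.186, 0.07], [0.564, 0.204, 0.07], [0.576, 0.185, 0.07], [0.525, 0.164, 0.07]] [0.54472993 0.18465305 0.0695    ]
0.052 0.34
0.022 -1.01
0.055 -2.77
0.024 1.99
[[ 0.971  0.238  0.   ]
 [ 0.238 -0.971  0.   ]
 [ 0.    -0.    -1.   ]]
wcam [ 0.226 -0.562  0.385]
```

Run:
```python
from h import *
for n in ('scene','side'):
    p=camera_params(n);print(n,(-p['R'].T@p['t']).round(3))
    for X in ((0,0,0),(0,0,.4),(.143,-.583,.4),(.3,-.3,.2),(.4,-.2,.2),(.5,-.3,0),(.5,-.04,.3),(.45,0,.1),(.7,-.1,0),(.7,-.1,.3)): print(X,proj(p,X).round(),(p['R']@X+p['t'])[2].round(2))
```

```text
scene [ 0.311 -0.398  0.811]
(0, 0, 0) [ 35. 434.] 0.76
(0, 0, 0.4) [-168.  314.] 0.45
(0.143, -0.583, 0.4) [ 145. 1582.] 0.16
(0.3, -0.3, 0.2) [281. 509.] 0.52
(0.4, -0.2, 0.2) [322. 381.] 0.61
(0.5, -0.3, 0) [415. 457.] 0.73
(0.5, -0.04, 0.3) [333. 211.] 0.65
(0.45, 0, 0.1) [295. 281.] 0.81
(0.7, -0.1, 0) [444. 295.] 0.91
(0.7, -0.1, 0.3) [482. 188.] 0.68
side [ 0.278 -0.479  0.571]
(0, 0, 0) [-23. 412.] 0.57
(0, 0, 0.4) [-238.  155.] 0.35
(0.143, -0.583, 0.4) [ 1386. -2946.] -0.03
(0.3, -0.3, 0.2) [241. 449.] 0.35
(0.4, -0.2, 0.2) [301. 320.] 0.46
(0.5, -0.3, 0) [406. 453.] 0.54
(0.5, -0.04, 0.3) [319. 158.] 0.56
(0.45, 0, 0.1) [279. 261.] 0.68
(0.7, -0.1, 0) [430. 296.] 0.76
(0.7, -0.1, 0.3) [465. 147.] 0.59
```

View pics/a_wrist.png

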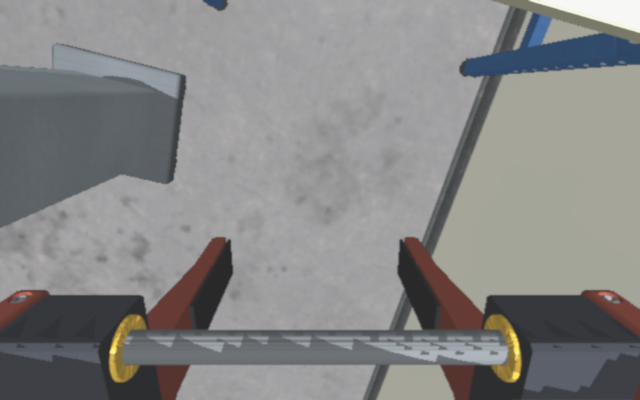

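Run:
```python
from h import *
a=camera_params('scene');b=camera_params('side')
X=tri([(a,(379,360)),(b,(363,300))]);print(X.round(3),proj(a,X),proj(b,X))
for n,uv in ((a,(435,135)),(a,(525,120)),(a,(620,345)),(a,(480,370)),(b,(452,0)),(b,(386,370))):
  for z in (.6,.4,.2,0): print(uv,atz(n,uv,z).round(2),end=' ')
  print()
s=cv2.imread('pics/a_scene.png')[100:400,340:640];t=cv2.imread('pics/a_side.png')[100:400,340:640];t2=cv2.imread('pics/a_side.png')[0:300,340:640]
cv2.imwrite('pics/a_c2.png',cv2.resize(cv2.hconcat([s,t2]),(800,400)))
```

```text
[ 0.472 -0.213  0.211] [378.32363789 359.99633133] [364.03293237 300.00675703]
(435, 135) [ 0.47 -0.23  0.6 ] (435, 135) [ 0.63 -0.06  0.4 ] (435, 135) [0.78 0.1  0.2 ] (435, 135) [0.94 0.26 0.  ] 
(525, 120) [ 0.53 -0.24  0.6 ] (525, 120) [ 0.74 -0.09  0.4 ] (525, 120) [0.95 0.05 0.2 ] (525, 120) [ 1.17  0.2  -0.  ] 
(620, 345) [ 0.47 -0.38  0.6 ] (620, 345) [ 0.61 -0.36  0.4 ] (620, 345) [ 0.76 -0.34  0.2 ] (620, 345) [ 0.91 -0.32  0.  ] 
(480, 370) [ 0.4  -0.36  0.6 ] (480, 370) [ 0.49 -0.32  0.4 ] (480, 370) [ 0.58 -0.28  0.2 ] (480, 370) [ 0.67 -0.24  0.  ] 
(452, 0) [ 0.14 -0.62  0.6 ] (452, 0) [1.05 0.36 0.4 ] (452, 0) [1.96 1.35 0.2 ] (452, 0) [2.87 2.33 0.  ] 
(386, 370) [ 0.26 -0.49  0.6 ] (386, 370) [ 0.36 -0.39  0.4 ] (386, 370) [ 0.45 -0.29  0.2 ] (386, 370) [ 0.54 -0.19  0.  ]
```

View pics/a_c2.png

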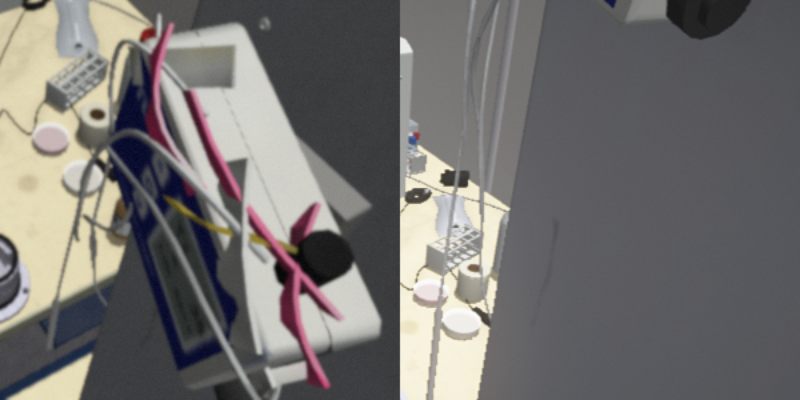

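Run:
```python
from h import *
a=camera_params('scene');b=camera_params('side')
for u in ((400,398),(428,303)):
  for v in ((452,2),(386,370),(420,190)):
    A=[(atz(a,u,.5)[:2]),atz(a,u,0)[:2]];B=[atz(b,v,.5)[:2],atz(b,v,0)[:2]]
    M=np.c_[A[1]-A[0],-(B[1]-B[0])];s=np.linalg.solve(M,B[0]-A[0]);print(u,v,(A[0]+s[0]*(A[1]-A[0])).round(3),'zscene',.5-.5*s[0])
im=cv2.imread('pics/a_scene.png')[240:400,340:520];cv2.imwrite('pics/a_c3.png',cv2.resize(im,None,fx=4,fy=3.7))
```

```text
(400, 398) (452, 2) [ 0.495 -0.244] zscene 0.12174902265504972
(400, 398) (386, 370) [ 0.489 -0.249] zscene 0.14410595606142923
(400, 398) (420, 190) [ 0.501 -0.239] zscene 0.09709269544138932
(428, 303) (452, 2) [ 0.503 -0.236] zscene 0.3713375946404773
(428, 303) (386, 370) [ 0.496 -0.241] zscene 0.3860962519623301
(428, 303) (420, 190) [ 0.51 -0.23] zscene 0.35502131024668737
```

View pics/a_c3.png

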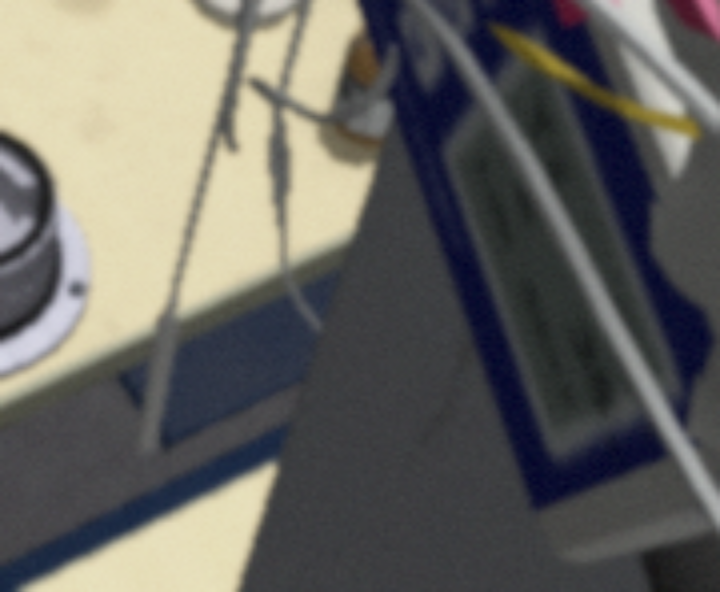

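The pump cabinet has a vertical edge near (0.50, -0.24), with a cable hanging at about (0.47, -0.21). I'll retract to a radius of 0.43 m before swinging past it.

{"method": "step_arm", "body": {
  "steps": [
    [0,-2.1,0,0,0,-0.18],
    [0.38,-2.07,0,0,0,-0.18],
    [0.74,-1.97,0,0,0,-0.18],
    [1.08,-1.8,0,0,0,-0.18],
    [1.39,-1.58,0,0,0,-0.18],
    [1.65,-1.31,0,0,0,-0.18],
    [1.85,-1.0,0,0,0,-0.18],
    [2.0,-0.64,0,0,0,-0.18]
  ],
  "jaw": 1
}}

```text
clock: 1.9
eef_pos: [0.1028, -0.4187, 0.2228]
orientation: [2.089, 2.346, -0.0]
force: [0.5, 0.1, 0.7]
gripper_width: 0.0876
```

{"method": "step_arm", "body": {
  "steps": [
    [1.17,5.92,0,0,0,-0.155],
    [1.08,5.93,0,0,0,-0.155],
    [0.99,5.95,0,0,0,-0.155],
    [0.9,5.96,0,0,0,-0.155],
    [0.81,5.98,0,0,0,-0.155],
    [0.72,5.99,0,0,0,-0.155],
    [0.63,6.0,0,0,0,-0.155],
    [0.54,6.0,0,0,0,-0.155]
  ]
}}

```text
clock: 2.9
eef_pos: [0.4251, -0.0907, 0.223]
orientation: [0.338, 3.122, -0.0]
force: [0.3, -0.3, -0.1]
gripper_width: 0.088
```

```bash
cat >> h.py <<'E'
def yaw(s):
    x=Rn.from_rotvec(s['orientation']).as_matrix()[:,0];return np.arctan2(x[1],x[0])
def plan(target,yw,n):
    s=read_state();y=yaw(s);d=np.array(target)-s['eef_pos'];dy=(yw-y+np.pi)%(2*np.pi)-np.pi
    print('from',s['eef_pos'].round(4),y.round(3),'q',s['qpos'].round(2),'d',d.round(4),dy.round(3))
    for i in range(n):
        # residual tilt ignored; tool x=(c,s), y=(s,-c), z down
        a=y+dy*(i)/n;w=d/n*100
        print([round(float(v),2) for v in (w[0]*np.cos(a)+w[1]*np.sin(a), w[0]*np.sin(a)-w[1]*np.cos(a), -w[2])]+[0,0,round(-dy/n,3)])
E
python3 - <<'E'
from h import *
plan((.543,.187,.20),.3+np.pi,8)
E
```

```text
from [ 0.4251 -0.0907  0.223 ] 2.926 q [-0.37  0.12  1.85  0.    1.18 -1.72] d [ 0.1179  0.2777 -0.023 ] 0.516
[-0.7, 3.71, 0.29, 0, 0, np.float64(-0.064)]
[-0.93, 3.65, 0.29, 0, 0, np.float64(-0.064)]
[-1.17, 3.59, 0.29, 0, 0, np.float64(-0.064)]
[-1.4, 3.5, 0.29, 0, 0, np.float64(-0.064)]
[-1.62, 3.41, 0.29, 0, 0, np.float64(-0.064)]
[-1.83, 3.3, 0.29, 0, 0, np.float64(-0.064)]
[-2.04, 3.17, 0.29, 0, 0, np.float64(-0.064)]
[-2.24, 3.03, 0.29, 0, 0, np.float64(-0.064)]
```

{"method": "step_arm", "body": {
  "steps": [
    [-0.7,3.71,0.29,0,0,-0.064],
    [-0.93,3.65,0.29,0,0,-0.064],
    [-1.17,3.59,0.29,0,0,-0.064],
    [-1.4,3.5,0.29,0,0,-0.064],
    [-1.62,3.41,0.29,0,0,-0.064],
    [-1.83,3.3,0.29,0,0,-0.064],
    [-2.04,3.17,0.29,0,0,-0.064],
    [-2.24,3.03,0.29,0,0,-0.064]
  ]
}}

```text
clock: 3.9
eef_pos: [0.544, 0.1858, 0.1995]
orientation: [-0.459, 3.108, 0.0]
force: [-0.2, -0.5, -0.3]
gripper_width: 0.0883
```

```bash
cat > w.py <<'E'
import sys
from h import *
tag=sys.argv[1]; things=sys.argv[2].split(',')
s=read_state();p=camera_params('wrist');im=camera('wrist');cv2.imwrite(f'pics/{tag}.png',im[:,:,::-1])
print(s['eef_pos'].round(4),'yaw',yaw(s).round(3))
Z={'lid_grip':.0555,'lid_lugs':.01,'canister_mouth':.075,'marker_pen':0}
for t in things:
    for d in pinpoint(t,'wrist'): print(t,round(d['conf'],2),np.round(d['uv'],1),atz(p,d['uv'],Z[t]).round(4))
E
python3 w.py b1 lid_grip,lid_lugs
```

```text
[0.544  0.1858 0.1995] yaw -2.848
lid_grip 0.89 [319.9 186.9] [0.5468 0.1916 0.0555]
lid_grip 0.81 [442.5 236. ] [0.5599 0.3211 0.0555]
lid_lugs 0.71 [319.4 173.1] [0.5448 0.1911 0.01  ]
lid_lugs 0.62 [427. 219.] [0.5602 0.3202 0.01  ]
```

View pics/b1.png

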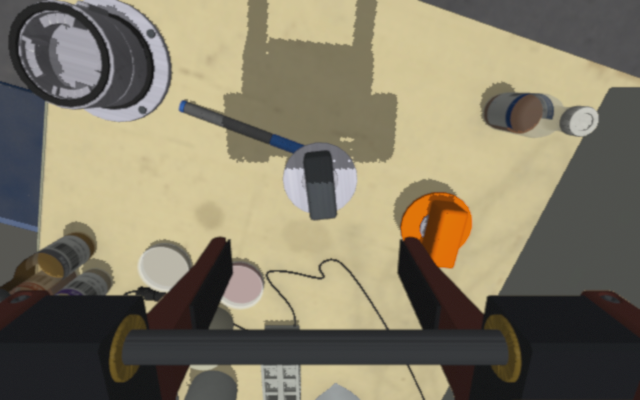

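Run:
```python
import cv2
im=cv2.imread('pics/b1.png')[130:230,260:380];cv2.imwrite('pics/b1c.png',cv2.resize(im,None,fx=6,fy=6,interpolation=cv2.INTER_CUBIC))
```

```text
(no output)
```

View pics/b1c.png

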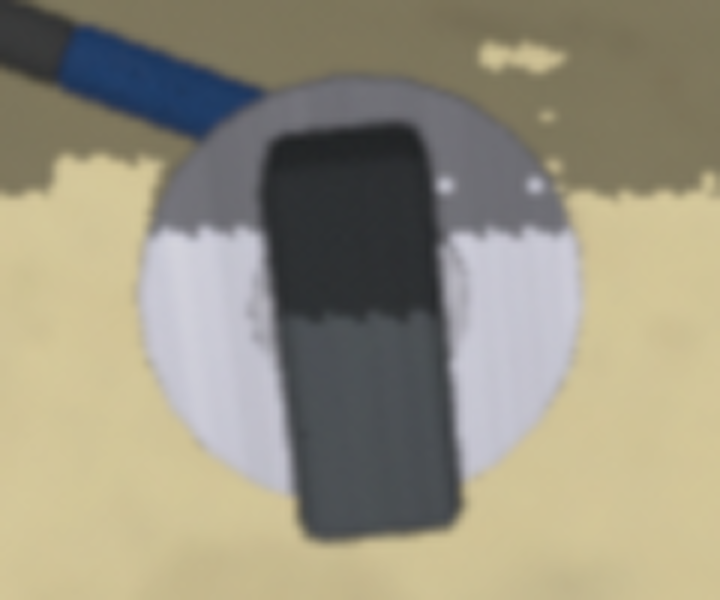

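Run:
```python
from h import *
p=camera_params('wrist')
f=lambda c:(260+c[0]/6-.4,130+c[1]/6-.4)
q=np.array([atz(p,f(c),.0695) for c in ((268,155),(428,150),(462,522),(303,538))]);print(q.round(4),q.mean(0).round(4))
for i in range(4):
    d=q[(i+1)%4]-q[i];print(np.linalg.norm(d).round(4),np.arctan2(d[1],d[0]).round(3))
print('flange',[atz(p,f(c),.0355).round(4) for c in ((138,287),(582,287),(360,72))])
```

```text
[[0.5197 0.1691 0.0695]
 [0.5123 0.1909 0.0695]
 [0.5655 0.2133 0.0695]
 [0.575  0.1908 0.0695]] [0.5431 0.191  0.0695]
0.0231 1.895
0.0576 0.398
0.0244 -1.17
0.0594 -2.768
flange [array([0.5534, 0.1556, 0.0355]), array([0.5323, 0.2254, 0.0355]), array([0.5092, 0.1802, 0.0355])]
```

Run:
```python
from h import *
p=camera_params('wrist');print(atz(p,(495,112),0),atz(p,(600,122),.1))
plan((.543,.1907,.04),.385-np.pi,8)
```

```text
[0.43286898 0.34622436 0.        ] [0.42524341 0.37400083 0.1       ]
from [0.5439 0.1859 0.1992] -2.848 q [ 0.21  0.34  1.59  0.    1.2  -1.66] d [-0.0009  0.0048 -0.1592] 0.092
[-0.01, 0.06, 1.99, 0, 0, np.float64(-0.011)]
[-0.01, 0.06, 1.99, 0, 0, np.float64(-0.011)]
[-0.01, 0.06, 1.99, 0, 0, np.float64(-0.011)]
[-0.01, 0.06, 1.99, 0, 0, np.float64(-0.011)]
[-0.01, 0.06, 1.99, 0, 0, np.float64(-0.011)]
[-0.01, 0.06, 1.99, 0, 0, np.float64(-0.011)]
[-0.01, 0.06, 1.99, 0, 0, np.float64(-0.011)]
[-0.01, 0.06, 1.99, 0, 0, np.float64(-0.011)]
```

{"method": "step_arm", "body": {
  "steps": [
    [-0.01,0.06,2,0,0,-0.011],
    [-0.01,0.06,2,0,0,-0.011],
    [-0.01,0.06,2,0,0,-0.011],
    [-0.01,0.06,2,0,0,-0.011],
    [-0.01,0.06,2,0,0,-0.011],
    [-0.01,0.06,2,0,0,-0.011],
    [-0.01,0.06,2,0,0,-0.012],
    [-0.01,0.06,1.9,0,0,-0.012]
  ]
}}

```text
clock: 5.05
eef_pos: [0.5423, 0.1882, 0.0401]
orientation: [0.593, -3.085, 0.0]
force: [0.7, 0.9, 0.0]
gripper_width: 0.0878
```

{"method": "step_arm", "body": {
  "steps": [
    [0,0,0,0,0,0],
    [0,0,0,0,0,0],
    [0,0,0,0,0,0],
    [0,0,0,0,0,0],
    [0,0,0,0,0,0],
    [0,0,0,0,0,0],
    [0,0,0,0,0,0],
    [0,0,0,0,0,0]
  ],
  "jaw": 0.1,
  "newtons": 20
}}

```text
clock: 6.05
eef_pos: [0.5427, 0.1895, 0.0405]
orientation: [0.595, -3.085, -0.0]
force: [-0.9, 0.3, 0.5]
gripper_width: 0.0261
```

```bash
python3 w.py b2 lid_grip; python3 -c "
from h import *
s=read_state();print(s['gripper_width'],s['force'],s['ft_torque'],s['clock'],s['qpos'])"
```

```text
[0.5427 0.1895 0.0405] yaw -2.76
lid_grip 0.77 [532.1 374.4] [0.5588 0.3234 0.0555]
lid_grip 0.72 [315.8 274.9] [0.5457 0.1912 0.0555]
0.025654832054639354 [-0.2214623   0.11649037  0.51308009] [ 0.13675331 -0.07045221  0.02806611] 6.15 [ 2.15666853e-01  5.42345228e-01  1.73964630e+00  2.80795113e-04
  8.59569279e-01 -1.73651359e+00]
```

View pics/b2.png

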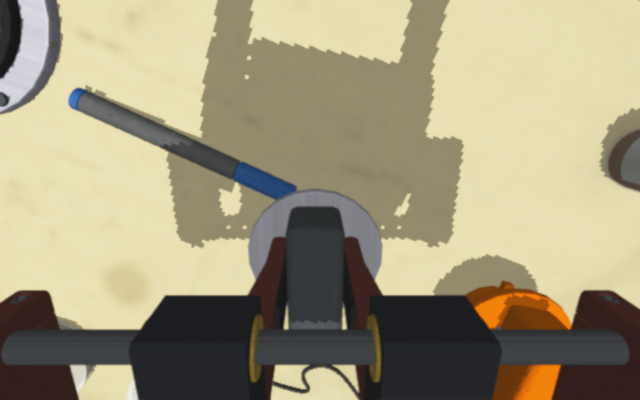

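Run:
```python
from h import *
plan((.5427,.1895,.20),-2.76,4)
y0=-2.76
s=read_state()
# preview second leg from lifted pose
d=np.array([.515,.02])-np.array([.5427,.1895]);dy=-1.6;n=10
for i in range(n):
    a=y0+dy*i/n;w=d/n*100;print([round(float(v),2) for v in (w[0]*np.cos(a)+w[1]*np.sin(a),w[0]*np.sin(a)-w[1]*np.cos(a))],-dy/n)
```

```text
from [0.5427 0.1895 0.0405] -2.76 q [ 0.22  0.54  1.74  0.    0.86 -1.74] d [ 0.     -0.      0.1595] 0.0
[0.0, -0.0, -3.99, 0, 0, np.float64(-0.0)]
[0.0, -0.0, -3.99, 0, 0, np.float64(-0.0)]
[0.0, -0.0, -3.99, 0, 0, np.float64(-0.0)]
[0.0, -0.0, -3.99, 0, 0, np.float64(-0.0)]
[0.89, -1.47] 0.16
[0.64, -1.59] 0.16
[0.38, -1.67] 0.16
[0.11, -1.71] 0.16
[-0.17, -1.71] 0.16
[-0.44, -1.66] 0.16
[-0.69, -1.57] 0.16
[-0.94, -1.44] 0.16
[-1.15, -1.27] 0.16
[-1.34, -1.07] 0.16
```

{"method": "step_arm", "body": {
  "steps": [
    [0,0,-1,0,0,0],
    [0,0,-3,0,0,0],
    [0,0,-4,0,0,0],
    [0,0,-4,0,0,0],
    [0,0,-4,0,0,0],
    [0.89,-1.47,0,0,0,0.16],
    [0.64,-1.59,0,0,0,0.16],
    [0.38,-1.67,0,0,0,0.16]
  ]
}}

```text
clock: 7.15
eef_pos: [0.534, 0.1381, 0.2011]
orientation: [0.163, 3.137, 0.0]
force: [0.2, -0.1, -2.0]
gripper_width: 0.0257
```

{"method": "step_arm", "body": {
  "steps": [
    [0.11,-1.71,0,0,0,0.16],
    [-0.17,-1.71,0,0,0,0.16],
    [-0.44,-1.66,0,0,0,0.16],
    [-0.69,-1.57,0,0,0,0.16],
    [-0.94,-1.44,0,0,0,0.16],
    [-1.15,-1.27,0,0,0,0.16],
    [-1.34,-1.07,0,0,0,0.16],
    [0,0,0,0,0,0]
  ]
}}

```text
clock: 8.15
eef_pos: [0.5147, 0.0193, 0.2008]
orientation: [1.798, 2.576, -0.0]
force: [-0.5, 0.2, -1.8]
gripper_width: 0.0258
```

```bash
python3 w.py b3 canister_mouth,lid_grip; python3 -c "
from h import *
s=read_state();print(s['gripper_width'],s['force'],s['ft_torque'],s['clock'],s['qpos'])
for n in('scene','side'):
  im=camera(n);cv2.imwrite('pics/b3_%s.png'%n,im[:,:,::-1])
"
```

```text
[0.5147 0.0193 0.2008] yaw 1.923
lid_grip 0.78 [313.6 275.3] [ 0.5481 -0.0729  0.0555]
0.025743912101681053 [-0.36817512  0.00591086 -1.21141752] [-0.03025308 -0.10684385 -0.02126771] 8.3 [-9.45540640e-02  2.60223878e-01  1.71844492e+00  4.97809358e-04
  1.16277303e+00 -4.49496181e-01]
```

View pics/b3.png

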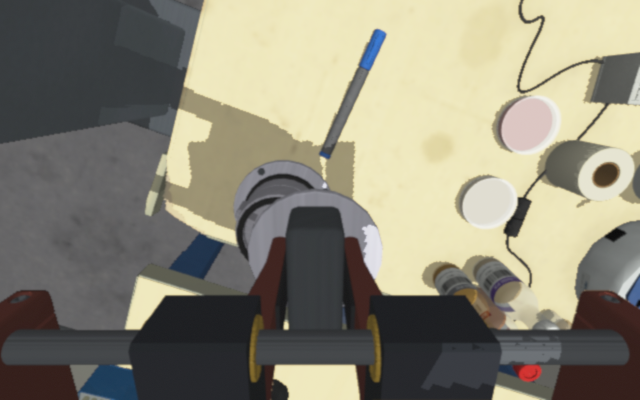

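View pics/b3_side.png

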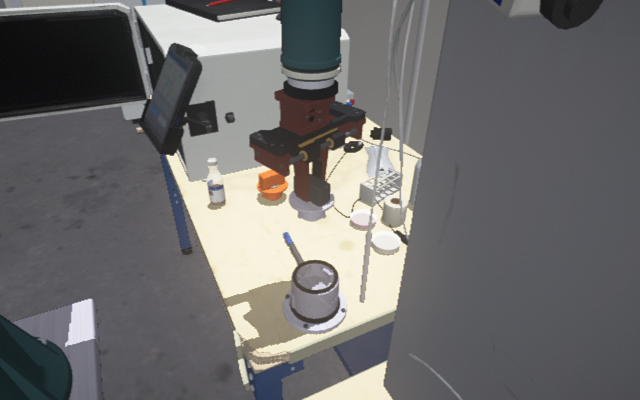

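Run:
```python
from h import *
plan((.425,-.02,.215),1.923,4)
```

```text
from [0.5151 0.0207 0.2006] 1.925 q [-0.09  0.26  1.72  0.    1.16 -0.45] d [-0.0901 -0.0407  0.0144] -0.002
[-0.17, -2.47, -0.36, 0, 0, np.float64(0.001)]
[-0.17, -2.47, -0.36, 0, 0, np.float64(0.001)]
[-0.18, -2.47, -0.36, 0, 0, np.float64(0.001)]
[-0.18, -2.46, -0.36, 0, 0, np.float64(0.001)]
```

{"method": "step_arm", "body": {
  "steps": [
    [-0.15,-2.0,-0.3,0,0,0],
    [-0.15,-2.0,-0.3,0,0,0],
    [-0.15,-2.0,-0.3,0,0,0],
    [-0.15,-2.0,-0.3,0,0,0],
    [-0.1,-1.9,-0.3,0,0,0],
    [0,0,0,0,0,0],
    [0,0,0,0,0,0],
    [0,0,0,0,0,0]
  ]
}}

```text
clock: 9.4
eef_pos: [0.4252, -0.0206, 0.2155]
orientation: [1.798, 2.576, 0.001]
force: [0.4, 0.6, -1.1]
gripper_width: 0.0258
```

```bash
python3 w.py b4 canister_mouth,lid_grip
python3 - <<'E'
import cv2
im=cv2.imread('pics/b4.png')[100:300,330:590];cv2.imwrite('pics/b4c.png',cv2.resize(im,None,fx=3,fy=3,interpolation=cv2.INTER_CUBIC))
E
```

```text
[ 0.4252 -0.0206  0.2155] yaw 1.923
canister_mouth 0.87 [381.  222.3] [ 0.4985 -0.034   0.075 ]
canister_mouth 0.48 [382.6 225.6] [ 0.5013 -0.0366  0.075 ]
lid_grip 0.94 [315.2 275.7] [ 0.4635 -0.1208  0.0555]
```

View pics/b4.png

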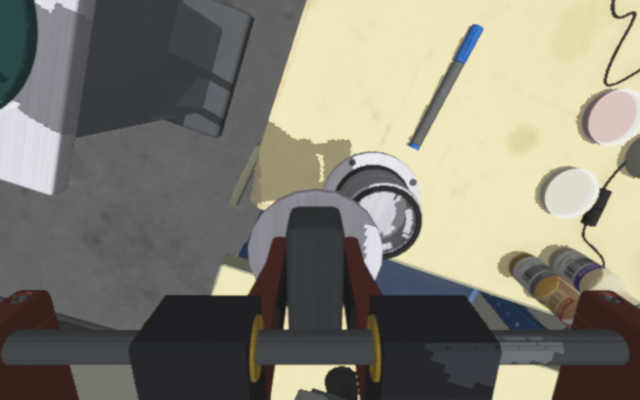

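View pics/b4c.png

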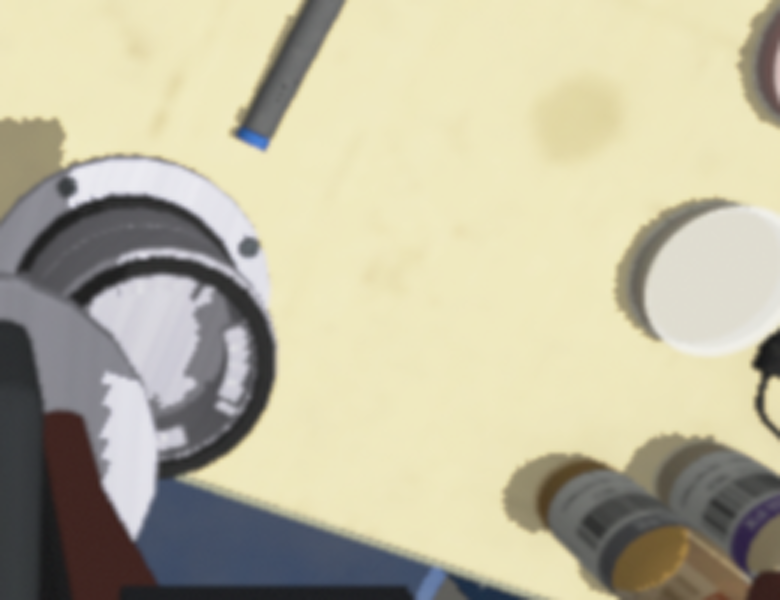

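Run:
```python
from h import *
from scipy.optimize import least_squares
im=cv2.imread('pics/b1.png')[0:135,0:180];cv2.imwrite('pics/b1d.png',cv2.resize(im,None,fx=4.4,fy=4.4,interpolation=cv2.INTER_CUBIC))
p=camera_params('wrist')
pts=[(160,255),(215,268),(255,305),(275,360),(258,420),(220,460),(165,478)]
for z in (.077,.079):
    q=np.array([atz(p,(330+u/3-.33,100+v/3-.33),z)[:2] for u,v in pts])
    r=least_squares(lambda c:np.hypot(*(q-c[:2]).T)-c[2],[.5,-.04,.04]);print(z,r.x.round(4),r.fun.round(4))
# tool->cam
s=read_state();Rt=Rn.from_rotvec(s['orientation']).as_matrix();Rc=p['R']@Rt;tc=p['R']@s['eef_pos']+p['t'];np.savez('tc.npz',Rc=Rc,tc=tc);print(tc)
```

```text
0.077 [ 0.4977 -0.0347  0.0383] [ 0.0003  0.0001 -0.0006  0.0001  0.0001  0.0005 -0.0005]
0.079 [ 0.497 -0.034  0.038] [ 0.0003  0.0001 -0.0006  0.0001  0.0001  0.0005 -0.0005]
[-0.00075035  0.03084442  0.1805109 ]
```

View pics/b1d.png

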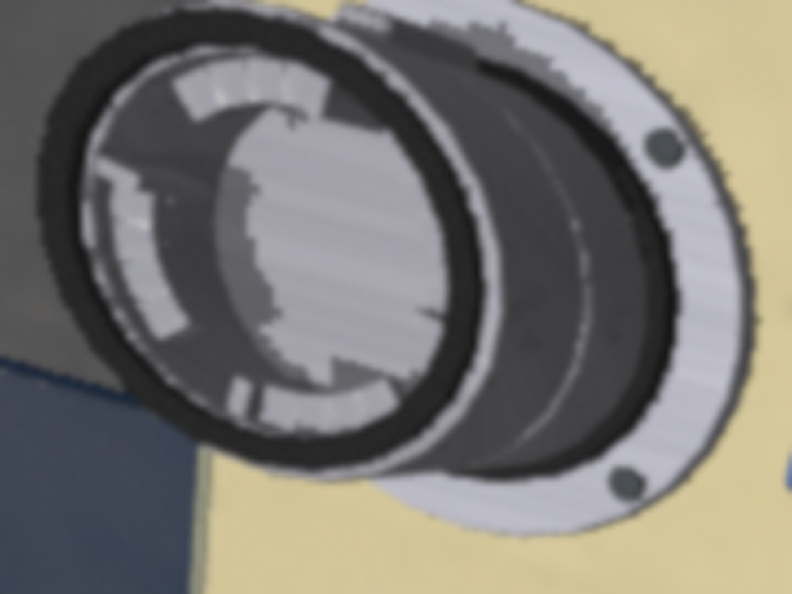

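Run:
```python
from h import *
from scipy.optimize import least_squares
d=np.load('tc.npz');Rt=Rn.from_rotvec([-0.459,3.108,0]).as_matrix();y=-2.848
Rt=np.array([[np.cos(y),np.sin(y),0],[np.sin(y),-np.cos(y),0],[0,0,-1]])
e=np.array([.544,.1858,.1995])
R=d['Rc']@Rt.T;p=dict(camera_params('wrist'));p['R']=R;p['t']=d['tc']-R@e
f=lambda c:(c[0]/4.4-.4,c[1]/4.4-.4)
for nm,pts,z in (('seal out',[(38,200),(50,270),(160,415),(300,470),(400,440),(470,350),(483,270),(440,150),(350,60),(220,12),(100,60)],.079),
  ('seal in',[(82,190),(100,270),(160,355),(300,437),(400,410),(445,330),(445,240),(380,120),(300,60),(220,45),(130,90)],.079),
  ('plate',[(752,310),(735,200),(690,120),(500,0),(700,430),(640,500),(540,533)],.006)):
    q=np.array([atz(p,f(c),z)[:2] for c in pts])
    r=least_squares(lambda c:np.hypot(*(q-c[:2]).T)-c[2],[.5,-.04,.04]);print(nm,r.x.round(4),np.abs(r.fun).max().round(4))
    if nm=='seal out': C=r.x[:2]
for z in (.07,.064):
  for nm,pts in (('A',[(178,90),(200,130),(320,115),(328,75)]),('B',[(98,165),(140,195),(160,340),(185,325)]),('C',[(232,378),(235,415),(262,385),(262,420),(390,380),(397,405)])):
    q=np.array([atz(p,f(c),z)[:2] for c in pts])-C
    print(z,nm,[(int(round(np.degrees(np.arctan2(b,a)))),round(1000*float(np.hypot(a,b)),1)) for a,b in q])
```

```text
seal out [ 0.4978 -0.0325  0.0372] 0.001
seal in [ 0.4968 -0.031   0.0311] 0.0014
plate [ 0.4961 -0.0328  0.055 ] 0.0027
0.07 A [(-134, 30.7), (-131, 24.1), (175, 24.6), (175, 31.4)]
0.07 B [(-98, 35.4), (-94, 27.8), (-46, 31.9), (-46, 26.1)]
0.07 C [(-22, 27.0), (-16, 32.9), (-11, 25.1), (-8, 31.3), (47, 24.7), (43, 28.8)]
0.064 A [(-128, 33.9), (-125, 27.3), (-175, 24.3), (-178, 31.3)]
0.064 B [(-96, 40.0), (-92, 32.3), (-50, 36.0), (-50, 30.1)]
0.064 C [(-28, 29.9), (-22, 35.5), (-19, 27.3), (-14, 33.4), (38, 23.0), (36, 27.4)]
```

Run:
```python
from h import *
p=camera_params('wrist');s=read_state();e=s['eef_pos'];y=yaw(s)
im=camera('wrist')
g=[d for d in pinpoint('lid_grip','wrist')][0]['uv']; 
X=atz(p,g,e[2]+.015)-e
ax=np.array([np.cos(y),np.sin(y)]);ay=np.array([np.sin(y),-np.cos(y)])
print('grip off tool x,y mm',(X[:2]@ax*1000).round(1),(X[:2]@ay*1000).round(1))
# flange: left,right extremes & top edge at flange top z = tcp-.005 
fz=e[2]+.015-.020
im2=cv2.cvtColor(im,cv2.COLOR_RGB2BGR)[170:310,230:400];cv2.imwrite('pics/b5c.png',cv2.resize(im2,None,fx=4,fy=4,interpolation=cv2.INTER_CUBIC))
t=np.linspace(0,2*np.pi,72)
for ox in (-2,0,2):
  q=[proj(p,np.append(e[:2]+ax*(ox/1000+.037*np.cos(a))+ay*.037*np.sin(a),fz)) for a in t];q=np.array(q)
  print(ox,'top row',q[:,1].min().round(1),'left',q[:,0].min().round(1),'right',q[:,0].max().round(1))
  # bar end corners: top near face
  print([proj(p,np.append(e[:2]+ax*(ox/1000+.03)+ay*w,e[2]+.029)).round(1) for w in (-.013,.013)])
plan((.4972,-.0335,.215),np.radians(151),6)
```

```text
grip off tool x,y mm -2.3 1.2
-2 top row 189.5 left 245.3 right 381.4
[array([282.3, 228.3]), array([343.7, 228.2])]
0 top row 185.8 left 245.1 right 381.6
[array([282.1, 223.9]), array([343.8, 223.9])]
2 top row 182.0 left 244.9 right 381.8
[array([282. , 219.5]), array([344. , 219.4])]
from [ 0.4247 -0.0205  0.2153] 1.923 q [-0.21  0.11  1.87  0.    1.16 -0.56] d [ 0.0725 -0.013  -0.0003] 0.712
[-0.62, 1.06, 0.01, 0, 0, np.float64(-0.119)]
[-0.74, 0.98, 0.01, 0, 0, np.float64(-0.119)]
[-0.85, 0.88, 0.01, 0, 0, np.float64(-0.119)]
[-0.95, 0.78, 0.01, 0, 0, np.float64(-0.119)]
[-1.04, 0.66, 0.01, 0, 0, np.float64(-0.119)]
[-1.11, 0.53, 0.01, 0, 0, np.float64(-0.119)]
```

View pics/b5c.png

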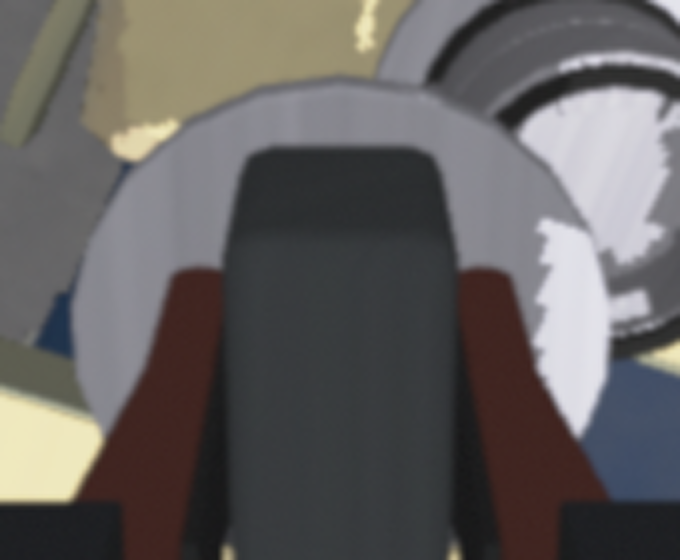

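Run:
```python
from h import *
plan((.4957,-.0333,.135),np.radians(151),8)
```

```text
from [ 0.4247 -0.0205  0.2153] 1.923 q [-0.21  0.11  1.87  0.    1.16 -0.56] d [ 0.071  -0.0128 -0.0803] 0.712
[-0.46, 0.78, 1.0, 0, 0, np.float64(-0.089)]
[-0.52, 0.73, 1.0, 0, 0, np.float64(-0.089)]
[-0.59, 0.68, 1.0, 0, 0, np.float64(-0.089)]
[-0.65, 0.63, 1.0, 0, 0, np.float64(-0.089)]
[-0.7, 0.57, 1.0, 0, 0, np.float64(-0.089)]
[-0.75, 0.51, 1.0, 0, 0, np.float64(-0.089)]
[-0.79, 0.44, 1.0, 0, 0, np.float64(-0.089)]
[-0.82, 0.37, 1.0, 0, 0, np.float64(-0.089)]
```

{"method": "step_arm", "body": {
  "steps": [
    [-0.46,0.78,1.0,0,0,-0.089],
    [-0.52,0.73,1.0,0,0,-0.089],
    [-0.59,0.68,1.0,0,0,-0.089],
    [-0.65,0.63,1.0,0,0,-0.089],
    [-0.7,0.57,1.0,0,0,-0.089],
    [-0.75,0.51,1.0,0,0,-0.089],
    [-0.79,0.44,1.0,0,0,-0.089],
    [-0.82,0.37,1.0,0,0,-0.089]
  ]
}}

```text
clock: 10.65
eef_pos: [0.496, -0.0334, 0.135]
orientation: [-0.783, -3.042, -0.0]
force: [-0.8, -0.4, -1.5]
gripper_width: 0.026
```

Run:
```python
from h import *
s=read_state();print(s['clock'],s['eef_pos'].round(4),np.degrees(yaw(s)).round(1),s['force'].round(1),s['ft_torque'].round(2))
o=[]
for n in('scene','side'):
  im=camera(n)[:,:,::-1];o.append(cv2.resize(im[180:360,230:410],(400,400),interpolation=cv2.INTER_CUBIC))
cv2.imwrite('pics/b6.png',cv2.hconcat(o))
a=camera_params('scene');b=camera_params('side')
for nm,X in (('C rim',(.496,-.0334,.079)),('lid flange top',(s['eef_pos'][0],s['eef_pos'][1],s['eef_pos'][2]-.005))):
  print(nm,[((proj(p,np.array(X))-[230,180])*400/180).round() for p in (a,b)])
```

```text
10.65 [ 0.496  -0.0334  0.135 ] 151.1 [-0.8 -0.4 -1.5] [ 0.02 -0.19  0.01]
C rim [array([220., 248.]), array([184., 211.])]
lid flange top [array([220., 213.]), array([185., 159.])]
```

View pics/b6.png

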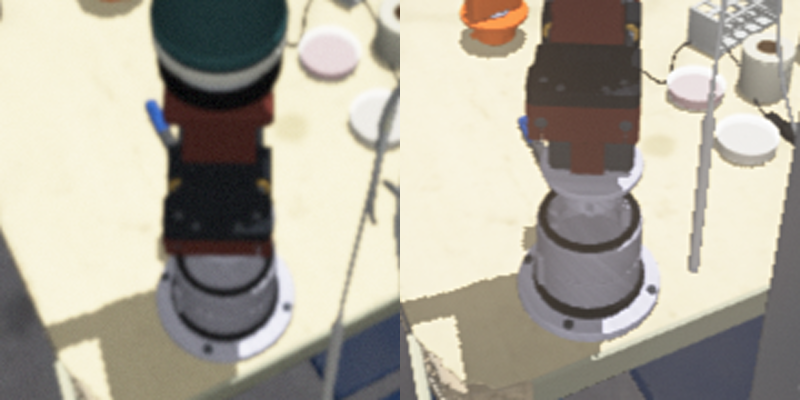

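Run:
```python
from h import *
im=camera('side')[:,:,::-1]
c=im[235:335,270:360];cv2.imwrite('pics/b7.png',cv2.resize(c,None,fx=6,fy=6,interpolation=cv2.INTER_CUBIC))
im=camera('scene')[:,:,::-1]
c=im[260:350,280:380];cv2.imwrite('pics/b7s.png',cv2.resize(c,None,fx=6,fy=6,interpolation=cv2.INTER_CUBIC))
b=camera_params('side');a=camera_params('scene');e=read_state()['eef_pos']
def circ(p,c,r,z):
    t=np.linspace(0,6.283,180);q=np.array([proj(p,np.array([c[0]+r*np.cos(x),c[1]+r*np.sin(x),z])) for x in t]);return q[:,0].min(),q[:,0].max(),q[:,1].min(),q[:,1].max()
C=(.496,-.0334)
for p,o in ((b,(270,235)),(a,(280,260))):
  for nm,r,z,c in (('flange',.037,e[2]-.005,e),('seal',.038,.079,C),('can base',.056,.006,C)):
    q=circ(p,c,r,z);print(nm,[round((q[i]-o[i//2])*6) for i in range(4)])
```

```text
flange [115, 398, 10, 199]
seal [118, 397, 146, 345]
can base [62, 450, 282, 583]
flange [151, 430, -23, 219]
seal [158, 431, 72, 314]
can base [108, 484, 145, 490]
```

View pics/b7.png

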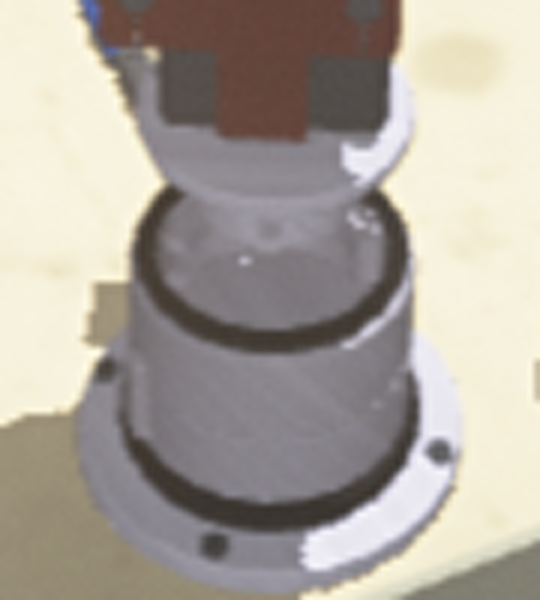

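View pics/b7s.png

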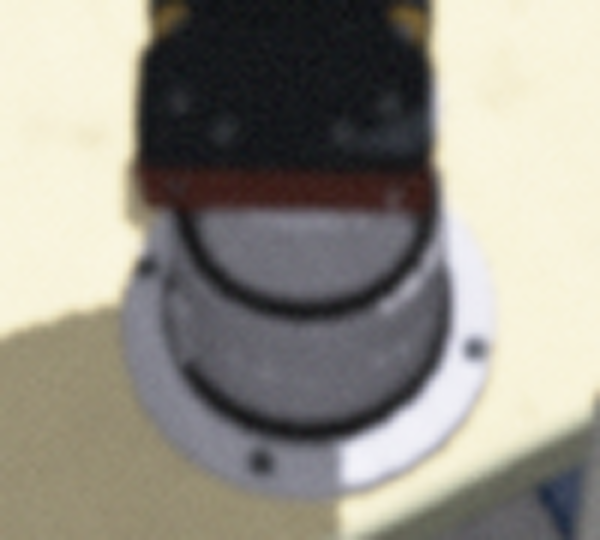

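{"method": "step_arm", "body": {
  "steps": [
    [0.05,0,0.3,0,0,0],
    [0,0,0.4,0,0,0],
    [0,0,0.4,0,0,0],
    [0,0,0.4,0,0,0],
    [0,0,0.4,0,0,0],
    [0,0,0.4,0,0,0],
    [0,0,0.4,0,0,0],
    [0,0,0,0,0,0]
  ]
}}

```text
clock: 11.85
eef_pos: [0.4949, -0.0332, 0.1081]
orientation: [-0.787, -3.041, -0.0]
force: [0.0, -0.2, -1.4]
gripper_width: 0.0259
```

```bash
cat > st.py <<'E'
from h import *
s=read_state();print(s['clock'],s['eef_pos'].round(4),np.degrees(yaw(s)).round(1),'F',s['force'].round(1),'T',s['ft_torque'].round(3),'q6',s['qpos'][5].round(2),'w',s['gripper_width'].round(4))
E
python3 st.py
```

```text
Traceback (most recent call last):
  File "st.py", line 2, in <module>
    s=read_state();print(s['clock'],s['eef_pos'].round(4),np.degrees(yaw(s)).round(1),'F',s['force'].round(1),'T',s['ft_torque'].round(3),'q6',s['qpos'][5].round(2),'w',s['gripper_width'].round(4))
                                                                                                                                                                         ^^^^^^^^^^^^^^^^^^^^^^^^
AttributeError: 'float' object has no attribute 'round'
```

{"method": "step_arm", "body": {
  "steps": [
    [0,0,0.12,0,0,0],
    [0,0,0.12,0,0,0],
    [0,0,0.12,0,0,0],
    [0,0,0.12,0,0,0],
    [0,0,0.12,0,0,0],
    [0,0,0.1,0,0,0],
    [0,0,0.1,0,0,0],
    [0,0,0,0,0,0]
  ]
}}

```text
clock: 12.85
eef_pos: [0.4951, -0.0332, 0.1004]
orientation: [-0.787, -3.041, -0.0]
force: [-0.4, -0.6, -1.3]
gripper_width: 0.026
```

```bash
sed -i "s/s\['gripper_width'\].round(4)/round(s['gripper_width'],4)/" st.py; python3 st.py
```

```text
12.85 [ 0.4951 -0.0332  0.1004] 151.0 F [-0.4 -0.6 -1.3] T [ 0.037 -0.17  -0.05 ] q6 -1.27 w 0.026
```

{"method": "step_arm", "body": {
  "steps": [
    [0,0,0.12,0,0,0],
    [0,0,0.12,0,0,0],
    [0,0,0.12,0,0,0],
    [0,0,0.12,0,0,0],
    [0,0,0.12,0,0,0],
    [0,0,0.1,0,0,0],
    [0,0,0.1,0,0,0],
    [0,0,0,0,0,0]
  ]
}}

```text
clock: 13.85
eef_pos: [0.4951, -0.0332, 0.0924]
orientation: [-0.788, -3.041, -0.0]
force: [0.5, -0.1, -0.6]
gripper_width: 0.0261
```

```bash
python3 st.py
```

```text
13.85 [ 0.4951 -0.0332  0.0924] 151.0 F [ 0.5 -0.1 -0.6] T [-0.017 -0.181  0.049] q6 -1.27 w 0.0261
```

{"method": "step_arm", "body": {
  "steps": [
    [0,0,0,0,0,0],
    [0,0,0,0,0,0],
    [0,0,0.1,0,0,0],
    [0,0,0.1,0,0,0],
    [0,0,0.1,0,0,0],
    [0,0,0,0,0,0],
    [0,0,0,0,0,0],
    [0,0,0,0,0,0]
  ],
  "jaw": 0.33
}}

```text
clock: 14.85
eef_pos: [0.4952, -0.0332, 0.0895]
orientation: [0.788, 3.041, 0.0]
force: [0.6, 0.7, 0.3]
gripper_width: 0.029
```

```bash
cat > look.py <<'E'
import sys
from h import *
im=camera('side')[:,:,::-1]
c=im[235:335,270:360];cv2.imwrite(f'pics/{sys.argv[1]}.png',cv2.resize(c,None,fx=6,fy=6,interpolation=cv2.INTER_CUBIC))
E
python3 st.py; python3 look.py c1
```

```text
14.85 [ 0.4952 -0.0332  0.0895] 151.0 F [0.6 0.7 0.3] T [-0.013 -0.113 -0.006] q6 -1.27 w 0.029
```

View pics/c1.png

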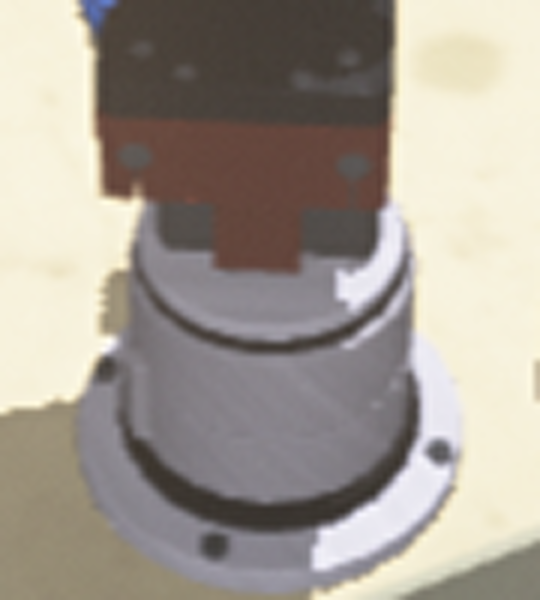

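The lid has dropped in: it stands low, with the flange just above the seal. I'll now turn it gently clockwise.

{"method": "step_arm", "body": {
  "steps": [
    [0,0,0,0,0,0.05],
    [0,0,0,0,0,0.05],
    [0,0,0,0,0,0.05],
    [0,0,0,0,0,0.05],
    [0,0,0,0,0,0.05],
    [0,0,0,0,0,0.05],
    [0,0,0,0,0,0.05],
    [0,0,0,0,0,0]
  ]
}}

```text
clock: 15.9
eef_pos: [0.4951, -0.0332, 0.0895]
orientation: [-1.304, -2.858, -0.0]
force: [-0.6, 0.5, 0.1]
gripper_width: 0.0289
```

```bash
python3 st.py;python3 look.py c2
```

```text
15.9 [ 0.4951 -0.0332  0.0895] 130.9 F [-0.6  0.5  0.1] T [ 0.019 -0.135  0.043] q6 -0.92 w 0.0289
```

View pics/c2.png

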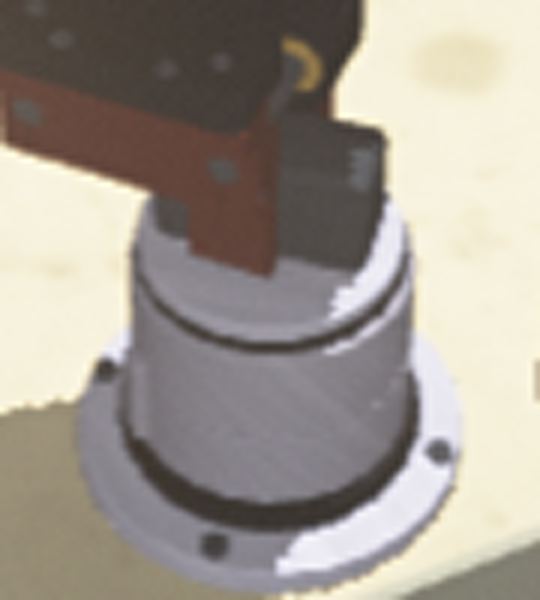

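{"method": "step_arm", "body": {
  "steps": [
    [0,0,0,0,0,0.05],
    [0,0,0,0,0,0.05],
    [0,0,0,0,0,0.05],
    [0,0,0,0,0,0.05],
    [0,0,0,0,0,0.05],
    [0,0,0,0,0,0],
    [0,0,0,0,0,0],
    [0,0,0,0,0,0]
  ]
}}

```text
clock: 16.95
eef_pos: [0.4952, -0.0332, 0.0895]
orientation: [-1.65, -2.673, -0.0]
force: [0.4, -0.3, 0.7]
gripper_width: 0.0291
```

```bash
for i in 1 2 3; do python3 st.py; done
```

```text
16.95 [ 0.4952 -0.0332  0.0895] 116.6 F [ 0.4 -0.3  0.7] T [-0.038 -0.111 -0.048] q6 -0.67 w 0.0291
16.95 [ 0.4952 -0.0332  0.0895] 116.6 F [ 0.4 -0.3  0.7] T [-0.038 -0.111 -0.048] q6 -0.67 w 0.0291
16.95 [ 0.4952 -0.0332  0.0895] 116.6 F [ 0.4 -0.3  0.7] T [-0.038 -0.111 -0.048] q6 -0.67 w 0.0291
```

{"method": "step_arm", "body": {
  "steps": [
    [0,0,0,0,0,0.02],
    [0,0,0,0,0,0.02],
    [0,0,0,0,0,0.02],
    [0,0,0,0,0,0.02],
    [0,0,0,0,0,0.02],
    [0,0,0,0,0,0],
    [0,0,0,0,0,0],
    [0,0,0,0,0,0]
  ]
}}

```text
clock: 17.95
eef_pos: [0.4954, -0.0332, 0.0895]
orientation: [1.782, 2.587, 0.001]
force: [2.6, 1.7, -1.0]
gripper_width: 0.0292
```

```bash
python3 st.py
```

```text
17.95 [ 0.4954 -0.0332  0.0895] 110.9 F [ 2.6  1.7 -1. ] T [ 0.118 -0.452  0.062] q6 -0.57 w 0.0292
```

{"method": "step_arm", "body": {
  "steps": [
    [0,0,0,0,0,0.02],
    [0,0,0,0,0,0.02],
    [0,0,0,0,0,0.02],
    [0,0,0,0,0,0.02],
    [0,0,0,0,0,0.02],
    [0,0,0,0,0,0],
    [0,0,0,0,0,0],
    [0,0,0,0,0,0]
  ]
}}

```text
clock: 18.95
eef_pos: [0.4951, -0.0332, 0.0894]
orientation: [-1.91, -2.494, -0.0]
force: [3.5, 1.8, -4.7]
gripper_width: 0.0289
```

```bash
python3 st.py; python3 look.py c3
```

```text
18.95 [ 0.4951 -0.0332  0.0894] 105.1 F [ 3.5  1.8 -4.7] T [ 0.334 -0.679  0.12 ] q6 -0.47 w 0.0289
```

View pics/c3.png

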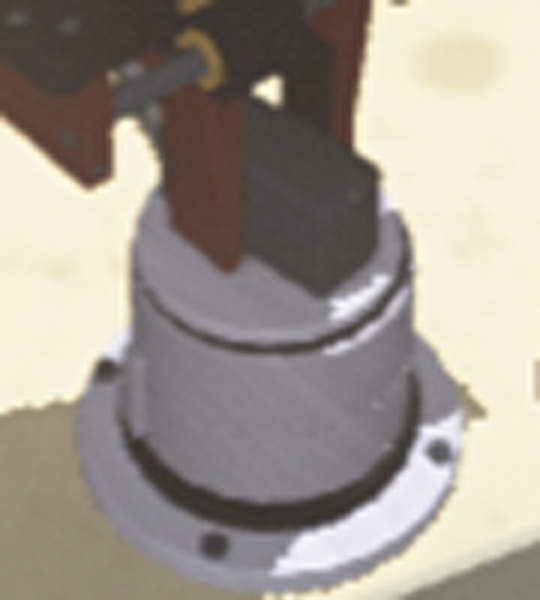

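{"method": "step_arm", "body": {
  "steps": [
    [0,0,0.02,0,0,0.02],
    [0,0,0.02,0,0,0.02],
    [0,0,0.02,0,0,0.02],
    [0,0,0,0,0,0.02],
    [0,0,0,0,0,0],
    [0,0,0,0,0,0],
    [0,0,0,0,0,0],
    [0,0,0,0,0,0]
  ]
}}

```text
clock: 20.0
eef_pos: [0.4953, -0.0333, 0.0889]
orientation: [2.008, 2.416, 0.0]
force: [4.1, 1.1, -2.9]
gripper_width: 0.029
```

```bash
python3 st.py
```

```text
20.0 [ 0.4953 -0.0333  0.0889] 100.5 F [ 4.1  1.1 -2.9] T [ 0.229 -0.65   0.139] q6 -0.39 w 0.029
```

{"method": "step_arm", "body": {
  "steps": [
    [0,0,0,0,0,0.02],
    [0,0,0,0,0,0.02],
    [0,0,0,0,0,0.02],
    [0,0,0,0,0,0.02],
    [0,0,0,0,0,0],
    [0,0,0,0,0,0],
    [0,0,0,0,0,0],
    [0,0,0,0,0,0]
  ]
}}

```text
clock: 21.0
eef_pos: [0.4952, -0.0332, 0.0888]
orientation: [-2.104, -2.333, -0.0]
force: [5.1, 1.6, -5.6]
gripper_width: 0.0292
```

```bash
python3 st.py; python3 look.py c4
```

```text
21.0 [ 0.4952 -0.0332  0.0888] 95.9 F [ 5.1  1.6 -5.6] T [ 0.396 -0.843  0.276] q6 -0.31 w 0.0292
```

View pics/c4.png

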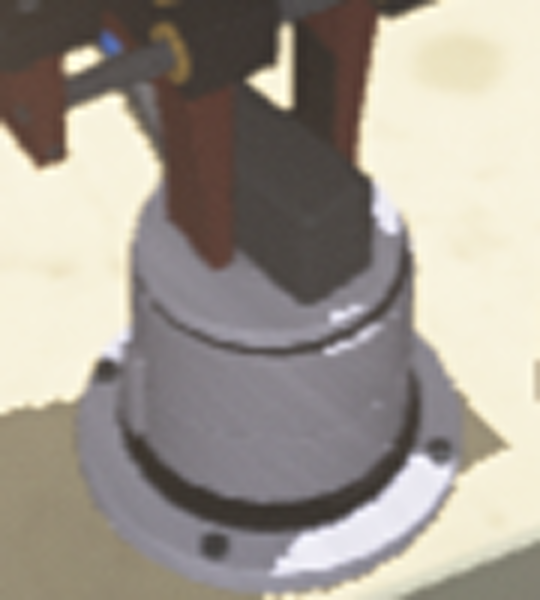

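{"method": "step_arm", "body": {
  "steps": [
    [0,0.05,0,0,0,0],
    [0,0,0,0,0,0.015],
    [0,0,0,0,0,0.015],
    [0,0,0,0,0,0.015],
    [0,0,0,0,0,0],
    [0,0,0,0,0,0],
    [0,0,0,0,0,0],
    [0,0,0,0,0,0]
  ]
}}

```text
clock: 22.05
eef_pos: [0.4954, -0.0331, 0.0888]
orientation: [-2.155, -2.286, 0.0]
force: [3.7, 2.2, -8.5]
gripper_width: 0.0294
```

```bash
python3 st.py
```

```text
22.05 [ 0.4954 -0.0331  0.0888] 93.4 F [ 3.7  2.2 -8.5] T [ 0.434 -0.693  0.269] q6 -0.27 w 0.0294
```

{"method": "step_arm", "body": {
  "steps": [
    [0,0.03,0.05,0,0,0],
    [0,0,0.03,0,0,0.015],
    [0,0,0,0,0,0.015],
    [0,0,0,0,0,0.015],
    [0,0,0,0,0,0],
    [0,0,0,0,0,0],
    [0,0,0,0,0,0],
    [0,0,0,0,0,0]
  ]
}}

```text
clock: 23.05
eef_pos: [0.496, -0.0332, 0.0881]
orientation: [2.206, 2.237, 0.0]
force: [0.4, 1.9, -1.9]
gripper_width: 0.0288
```

```bash
python3 st.py
```

```text
23.05 [ 0.496  -0.0332  0.0881] 90.8 F [ 0.4  1.9 -1.9] T [ 0.22  -0.475  0.138] q6 -0.22 w 0.0288
```

{"method": "step_arm", "body": {
  "steps": [
    [0,0,0,0,0,0.015],
    [0,0,0,0,0,0.015],
    [0,0,0,0,0,0.015],
    [0,0,0,0,0,0.015],
    [0,0,0,0,0,0],
    [0,0,0,0,0,0],
    [0,0,0,0,0,0],
    [0,0,0,0,0,0]
  ]
}}

```text
clock: 24.05
eef_pos: [0.496, -0.0332, 0.0881]
orientation: [2.272, 2.17, 0.0]
force: [2.9, 1.1, -3.9]
gripper_width: 0.0293
```

```bash
python3 st.py; python3 look.py c5; python3 w.py c5w lid_grip
```

```text
24.05 [ 0.496  -0.0332  0.0881] 87.4 F [ 2.9  1.1 -3.9] T [ 0.228 -0.672  0.188] q6 -0.16 w 0.0293
[ 0.4961 -0.0332  0.0881] yaw 1.525
lid_grip 0.73 [315.4 274.2] [ 0.4958 -0.0632  0.0555]
```

View pics/c5w.png

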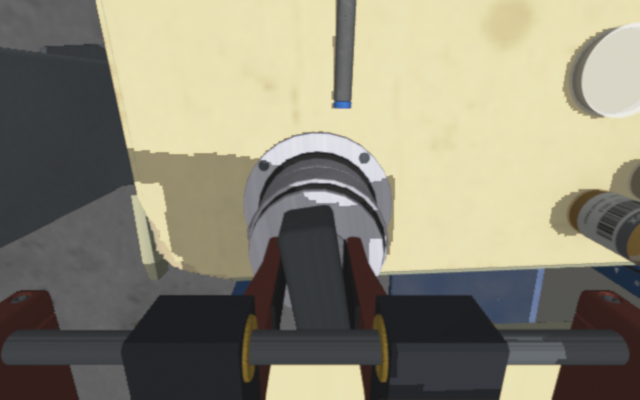

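View pics/c5.png

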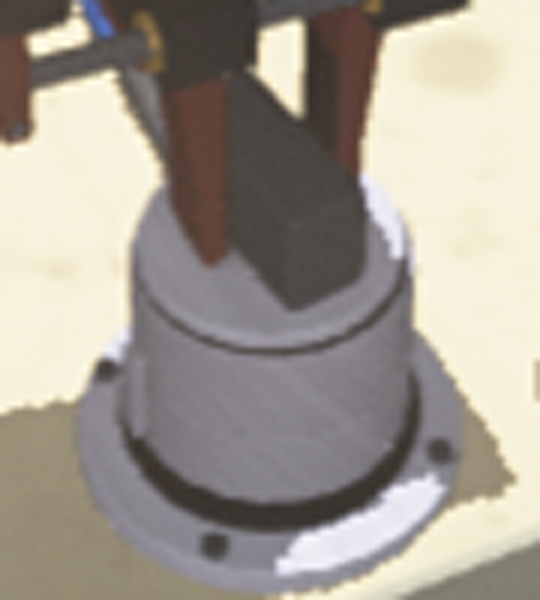

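{"method": "step_arm", "body": {
  "steps": [
    [0,0,0,0,0,0.015],
    [0,0,0,0,0,0.015],
    [0,0,0,0,0,0.015],
    [0,0,0,0,0,0.015],
    [0,0,0,0,0,0],
    [0,0,0,0,0,0],
    [0,0,0,0,0,0],
    [0,0,0,0,0,0]
  ]
}}

```text
clock: 25.2
eef_pos: [0.4959, -0.0331, 0.088]
orientation: [-2.336, -2.1, -0.0]
force: [4.3, 2.9, -6.6]
gripper_width: 0.0289
```

```bash
python3 st.py
```

```text
25.2 [ 0.4959 -0.0331  0.088 ] 83.9 F [ 4.3  2.9 -6.6] T [ 0.44  -0.789  0.233] q6 -0.1 w 0.0289
```

{"method": "step_arm", "body": {
  "steps": [
    [0,0.04,0.05,0,0,0],
    [0,0,0,0,0,0.015],
    [0,0,0,0,0,0.015],
    [0,0,0,0,0,0.015],
    [0,0,0,0,0,0.015],
    [0,0,0,0,0,0],
    [0,0,0,0,0,0],
    [0,0,0,0,0,0]
  ]
}}

```text
clock: 26.2
eef_pos: [0.4964, -0.0332, 0.0876]
orientation: [-2.398, -2.03, -0.0]
force: [3.3, 1.9, -3.5]
gripper_width: 0.029
```

```bash
python3 st.py
```

```text
26.2 [ 0.4964 -0.0332  0.0876] 80.5 F [ 3.3  1.9 -3.5] T [ 0.389 -0.547  0.232] q6 -0.04 w 0.029
```

{"method": "step_arm", "body": {
  "steps": [
    [0,0.03,0.02,0,0,0],
    [0,0,0,0,0,0.015],
    [0,0,0,0,0,0.015],
    [0,0,0,0,0,0.015],
    [0,0,0,0,0,0.015],
    [0,0,0,0,0,0],
    [0,0,0,0,0,0],
    [0,0,0,0,0,0]
  ]
}}

```text
clock: 27.2
eef_pos: [0.4967, -0.0332, 0.0875]
orientation: [-2.458, -1.957, -0.0]
force: [2.7, 3.9, 1.1]
gripper_width: 0.0289
```

```bash
python3 st.py
```

```text
27.2 [ 0.4967 -0.0332  0.0875] 77.1 F [2.7 3.9 1.1] T [ 0.747 -0.461  0.443] q6 0.02 w 0.0289
```

Torque has jumped to about 0.44 N m with no further downward pull, so this is the hard stop. I'll ease off now.

{"method": "step_arm", "body": {
  "steps": [
    [0,0,0,0,0,-0.04],
    [0,0,0,0,0,-0.04],
    [0,0,0,0,0,-0.04],
    [0,0,0,0,0,-0.04],
    [0,0,0,0,0,0],
    [0,0,0,0,0,0],
    [0,0,0,0,0,0],
    [0,0,0,0,0,0]
  ]
}}

```text
clock: 28.2
eef_pos: [0.4962, -0.0332, 0.0873]
orientation: [-2.293, -2.146, 0.001]
force: [0.2, 0.8, 1.1]
gripper_width: 0.0288
```

```bash
python3 st.py; python3 look.py c6; python3 w.py c6w lid_grip
```

```text
28.2 [ 0.4962 -0.0332  0.0873] 86.2 F [0.2 0.8 1.1] T [-0.033 -0.051  0.033] q6 -0.14 w 0.0288
[ 0.4963 -0.0332  0.0873] yaw 1.505
lid_grip 0.81 [315.9 274.5] [ 0.4957 -0.0629  0.0555]
```

View pics/c6.png

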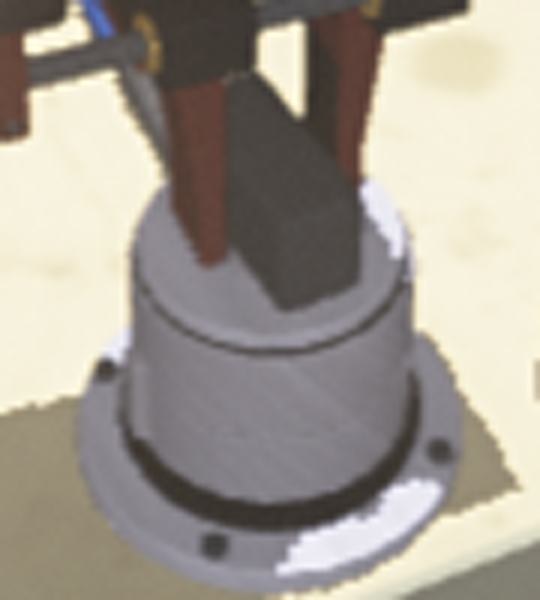

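View pics/c6w.png

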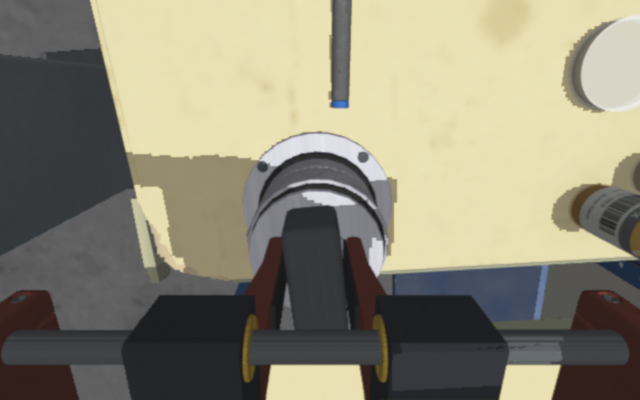

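Run:
```python
import cv2,numpy as np
for n in ('c1','c2','c3','c4','c5','c6'):
    g=cv2.cvtColor(cv2.imread(f'pics/{n}.png'),cv2.COLOR_BGR2GRAY)[310:370,255:300].mean(1)
    base=np.median(g); d=np.clip(base-g,0,None); print(n,'dark area',d.sum().round(),'min',g.min().round(),'centroid',(310+(np.arange(60)*d**2).sum()/(d**2).sum()).round(1))
```

```text
c1 dark area 961.0 min 59.0 centroid 347.0
c2 dark area 912.0 min 58.0 centroid 347.4
c3 dark area 703.0 min 71.0 centroid 348.7
c4 dark area 485.0 min 76.0 centroid 351.0
c5 dark area 499.0 min 80.0 centroid 350.7
c6 dark area 525.0 min 82.0 centroid 350.0
```

{"method": "step_arm", "body": {
  "steps": [
    [0,0,0,0,0,0.02],
    [0,0,0,0,0,0.02],
    [0,0,0,0,0,0.02],
    [0,0,0,0,0,0.015],
    [0,0,0,0,0,0.015],
    [0,0,0,0,0,0],
    [0,0,0,0,0,0],
    [0,0,0,0,0,0]
  ]
}}

```text
clock: 29.35
eef_pos: [0.4967, -0.0333, 0.0874]
orientation: [2.388, 2.042, 0.0]
force: [0.8, 1.3, -0.4]
gripper_width: 0.0289
```

```bash
python3 st.py
```

```text
29.35 [ 0.4967 -0.0333  0.0874] 81.1 F [ 0.8  1.3 -0.4] T [ 0.065 -0.149  0.163] q6 -0.05 w 0.0289
```

{"method": "step_arm", "body": {
  "steps": [
    [0,0,0,0,0,0.02],
    [0,0,0,0,0,0.02],
    [0,0,0,0,0,0],
    [0,0,0,0,0,0],
    [0,0,0,0,0,0],
    [0,0,0,0,0,0],
    [0,0,0,0,0,0],
    [0,0,0,0,0,0]
  ]
}}

```text
clock: 30.35
eef_pos: [0.4968, -0.0332, 0.0874]
orientation: [2.428, 1.993, 0.001]
force: [2.3, 1.6, -1.4]
gripper_width: 0.0292
```

```bash
python3 st.py
```

```text
30.35 [ 0.4968 -0.0332  0.0874] 78.8 F [ 2.3  1.6 -1.4] T [ 0.206 -0.448  0.267] q6 -0.01 w 0.0292
```

{"method": "step_arm", "body": {
  "steps": [
    [0,0,0,0,0,0.015],
    [0,0,0,0,0,0.015],
    [0,0,0,0,0,0],
    [0,0,0,0,0,0],
    [0,0,0,0,0,0],
    [0,0,0,0,0,0],
    [0,0,0,0,0,0],
    [0,0,0,0,0,0]
  ]
}}

```text
clock: 31.35
eef_pos: [0.4968, -0.0333, 0.0874]
orientation: [2.458, 1.957, 0.0]
force: [4.1, 2.8, -1.3]
gripper_width: 0.0295
```

```bash
python3 st.py; python3 w.py c7w lid_grip; python3 st.py
```

```text
31.35 [ 0.4968 -0.0333  0.0874] 77.0 F [ 4.1  2.8 -1.3] T [ 0.44  -0.681  0.422] q6 0.02 w 0.0295
[ 0.4968 -0.0333  0.0874] yaw 1.345
lid_grip 0.67 [316.4 276.8] [ 0.4914 -0.0642  0.0555]
31.45 [ 0.4968 -0.0332  0.0874] 77.0 F [ 3.6  2.3 -0.2] T [ 0.415 -0.766  0.368] q6 0.02 w 0.0289
```

View pics/c7w.png

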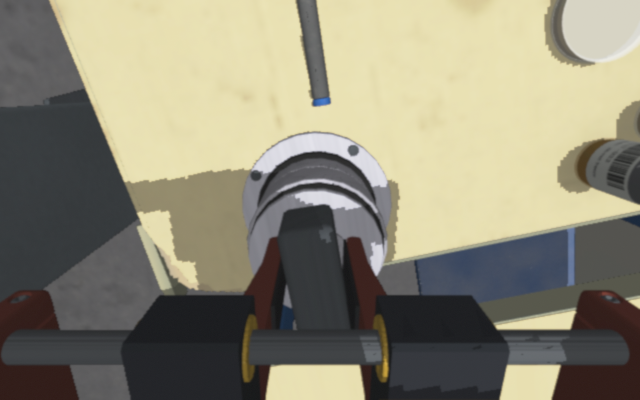

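The torque repeats, about 0.40 N m at the same angle, so the stop is firm. I'll relax, open and lift clear.

{"method": "step_arm", "body": {
  "steps": [
    [0,0,0,0,0,-0.05],
    [0,0,0,0,0,-0.05],
    [0,0,0,0,0,-0.05],
    [0,0,0,0,0,-0.01],
    [0,0,0,0,0,0],
    [0,0,0,0,0,0],
    [0,0,0,0,0,0],
    [0,0,0,0,0,0]
  ]
}}

```text
clock: 32.45
eef_pos: [0.4962, -0.0331, 0.0872]
orientation: [-2.293, -2.146, 0.001]
force: [0.8, 0.2, 1.1]
gripper_width: 0.0291
```

{"method": "step_arm", "body": {
  "steps": [
    [0,0,0,0,0,0],
    [0,0,0,0,0,0],
    [0,0,0,0,0,0],
    [0,0,-1,0,0,0],
    [0,0,-2,0,0,0],
    [0,0,-3,0,0,0],
    [0,0,-3,0,0,0],
    [0,0,-3,0,0,0]
  ],
  "jaw": 0.75
}}

```text
clock: 33.45
eef_pos: [0.4965, -0.0332, 0.2091]
orientation: [2.293, 2.147, 0.001]
force: [0.2, -0.4, 0.1]
gripper_width: 0.0657
```

{"method": "step_arm", "body": {
  "steps": [
    [2,0,0,0,0,0],
    [2,0,0,0,0,0],
    [2,0,0,0,0,0],
    [2,0,0,0,0,0],
    [0,0,0,0,0,0],
    [0,0,0,0,0,0],
    [0,0,0,0,0,0],
    [0,0,0,0,0,0]
  ]
}}

```text
clock: 34.45
eef_pos: [0.5019, 0.046, 0.2074]
orientation: [-2.294, -2.146, 0.0]
force: [0.3, 0.2, 0.1]
gripper_width: 0.0658
```

```bash
python3 st.py; python3 look.py d1
python3 - <<'E'
from h import *
a=camera_params('scene');b=camera_params('side')
o=[]
for n in ('scene','side'):
    im=camera(n)[:,:,::-1];o.append(im[140:380,210:450]);cv2.imwrite('pics/d_%s.png'%n,im)
    for t in ('lid_grip','canister_mouth','petri_0','marker_pen'):
        r=pinpoint(t,n);print(n,t,[(round(d['conf'],2),np.round(d['uv'])) for d in r])
cv2.imwrite('pics/d2.png',cv2.resize(cv2.hconcat(o),(800,400)))
# expected grip proj for heights
for z in (.1025,.1045): print(z,proj(a,np.array([.496,-.0334,z])),proj(b,np.array([.496,-.0334,z])))
E
```

```text
34.45 [0.5019 0.046  0.2074] 86.2 F [0.3 0.2 0.1] T [-0.025 -0.045  0.015] q6 0.02 w 0.0658
scene lid_grip [(0.96, array([326., 284.]))]
scene canister_mouth []
scene petri_0 [(0.81, array([397., 235.])), (0.62, array([380., 208.]))]
scene marker_pen [(0.79, array([311., 252.]))]
side lid_grip [(0.95, array([316., 262.])), (0.95, array([272., 179.]))]
side canister_mouth []
side petri_0 [(0.97, array([384., 246.])), (0.91, array([364., 219.]))]
side marker_pen [(0.54, array([299., 254.]))]
0.1025 [328.96660093 284.38128724] [313.0047398  264.62431286]
0.1045 [328.95736239 283.76081718] [313.0118755  263.70718385]
```

View pics/d1.png

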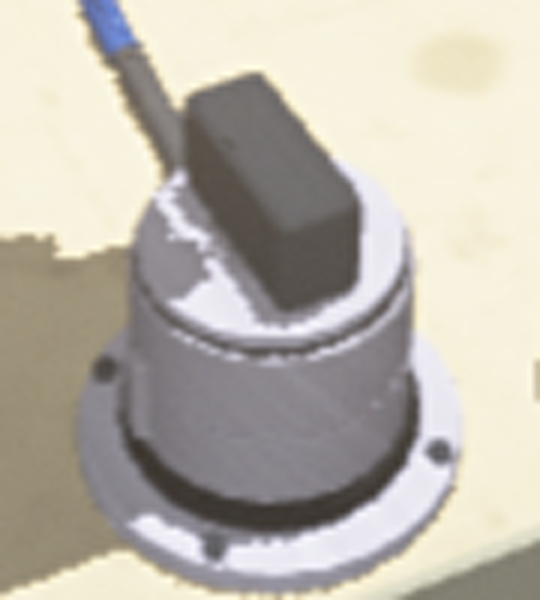

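View pics/d2.png

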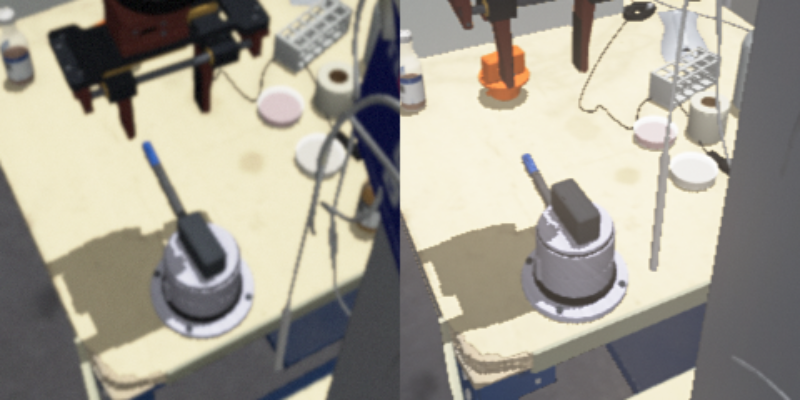

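```bash
python3 -c "
from bench import *
print(sign_off())"
```

```text
the job is handed in; nothing more can be done
None
```

The lid is screwed onto the canister down to its stop and the fingers have let go. I handed the job in at about 34.5 s. The sign-off gave no verdict.

- **Picking and fitting:** I took the metal lid with the dark bar and left the orange look-alike alone. From a wrist picture I worked out where the thread gaps were and lined the lugs up with them. The lid went straight in without binding, so it never crossed and needed no backing off.
- **Turning:** I turned it clockwise with the fingers slightly open. It went round about 60°, taking up to about 0.28 N m on the way. It then met a hard stop at about 0.44 N m, which is roughly 0.09 rad in the mount (limit 0.11). I eased off and tried again, and got about 0.40 N m at the same angle, so I took it as the stop.
- **Last checks:**
  - The lid sits level and the visible seal has shrunk by roughly the 2 mm expected. It had reached that height before the final stop, so the torque is what shows the stop.
  - The pen and both petri dishes are within a few pixels of where the cameras first saw them.
  - The gripper is clear and reads no contact force.
- **Weak points:**
  - The side and wrist cameras disagreed by 1–3 mm on position. I corrected for this by comparing the lid and canister within the same picture.
  - Torque readings carry about ±0.05 N m of noise. I inferred the mount's twist from torque and did not measure it directly.

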